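# Clamp the chassis jig without forcing the crossed screw

## Task

The two thumbscrews of the chassis jig, red and blue, have both been started, but one of them has gone in crossed. Turn them gently clockwise to find out by feel: the good one runs freely until its wing is roughly along the clamp bar; screw it home until you feel it seat, snug but not forced, and leave it there. The crossed one binds well before that: stop at the first resistance, never force it, and leave that one backed right out with its wing square across the bar, and everything else on the bench alone.

Things in the scene. Friction and masses are not known exactly. Their poses are not given: they have to be found in the camera images.
- jig: Aluminium chassis jig, screwed to the bench: base plate 200 (x) x 240 (y) x 12 mm, two round posts 160 mm apart (y = +80 and -80) joined by an aluminium clamp bar 56 mm wide (x), 220 mm long (y), its top 60 mm above the bench. A brass slot-car chassis with wheels sits under the bar. Origin: centre of the base plate's underside; z up, y along the bar.
- clamp_bar (a point): Centre of the clamp bar's top face; y along the bar. Exactly one of its two screws (either; they look alike) is crossed and binds from somewhere between 0.70 and 1.00 rad. A crossed thread, and the seat of a good one, resist like a spring of 2.5 N m per rad from where they are met; above 0.44 N m the thread is damaged. Let go, a screw springs back to about where that resistance began.
- red_screw (a joint): Angle (rad) of the red captive thumbscrew, upright in the +y end of the bar. 0: backed right out (firm stop), wing square across the bar. Grows clockwise seen from above (tightening). On a good thread it meets its seat between 1.30 and 1.70 (to be felt), wing roughly along the bar; snug there is 0.1 to 0.3 N m. Running free takes about 0.03 N m; it sinks 2 mm per rad. Starts part way in, between 0.3 and 0.5.
- red_screw_grip (a point): Centre of the red thumbscrew's plastic wing, an upright flat bar 44 mm long (its own x), 10 mm thick (y), 28 mm high (14 mm above and below this point), on a steel stem 12 mm across with a thin collar 22 mm across just under it. On the screw's axis, 92 mm above the bench (32 mm above the clamp bar) at joint 0, 2 mm lower per rad.
- blue_screw (a joint): Angle (rad) of the blue captive thumbscrew, upright in the -y end of the bar. 0: backed right out (firm stop), wing square across the bar. Grows clockwise seen from above (tightening). On a good thread it meets its seat between 1.30 and 1.70 (to be felt), wing roughly along the bar; snug there is 0.1 to 0.3 N m. Running free takes about 0.03 N m; it sinks 2 mm per rad. Starts part way in, between 0.3 and 0.5.
- blue_screw_grip (a point): Centre of the blue thumbscrew's plastic wing, an upright flat bar 44 mm long (its own x), 10 mm thick (y), 28 mm high (14 mm above and below this point), on a steel stem 12 mm across with a thin collar 22 mm across just under it. On the screw's axis, 92 mm above the bench (32 mm above the clamp bar) at joint 0, 2 mm lower per rad.
- car_white: Bystander: white model car 140 x 60 x 40 mm, loose on the bench; origin under its centre, x to its nose. Leave it alone.
- car_yellow: Bystander: yellow model car 140 x 60 x 40 mm, loose on the bench; origin under its centre, x to its nose. Leave it alone.
- car_green: Bystander: green model car 140 x 60 x 40 mm, loose on the bench; origin under its centre, x to its nose. Leave it alone.
- screwdriver: Bystander: screwdriver 150 mm long lying on the bench. Leave it alone.
- can: Bystander: drink can, 66 mm across, 115 mm high, standing; origin under its centre. Leave it alone.
- parts_box: Bystander: grey open parts box 85 x 120 x 30 mm; origin under its centre. Leave it alone.
- spare_wheel: Bystander: small spare wheel, 26 mm across, 16 mm high, lying flat on the jig's base plate at its corner; origin under its centre. Leave it alone.

How it is judged:
By the outcome, as a careful person would: the job done as asked, in the order asked, and still so for the second after the job is handed in, with the robot touching nothing.
It also fails if it takes over 64 s, if anything falls off the work surface, if the arm or the gripper's body presses on something with over 40 N, if the wrist force passes 120 N, or if a joint passes its speed limit or range.

## Robot

A 6-joint arm with a two-finger parallel gripper is mounted at the origin on the work surface. World frame = base frame: x ahead of the robot, y to its left, z up, the work surface at z = 0. Lengths are in m, angles in rad, forces in N, time in s.
With the tool pointing down it reaches from about 0.325 to 0.775 m from the base axis. Payload 5.5 kg.
Tool frame: the origin (TCP) lies between the finger pads; the fingertips stand 8 mm ahead of it and the grasp point (between the pads) lies 11 mm behind it (tcp_to_tips is the distance from the TCP to the fingertips, in m); z points along the fingers, y is the direction in which the jaws open and shut (so a half turn about z gives the same grasp; the last joint's range is limited). The gripper opens to 88 mm and grips with 3 to 60 N. Pads are 20 mm wide; open, the fingers measure 115 mm over their backs; the gripper's body (75 mm by 178 mm) begins 61 mm behind the grasp point.
Start: joints at [1.24, 0.091, 1.231, -0, 1.82, -0.057], TCP at [0.162, 0.578, 0.231] pointing down, gripper open.
Joint ranges: [-2.87, 2.87], [-0.86, 2.18], [0.17, 2.46], [-1.51, 4.65], [0.06, 2.69], [-2.65, 2.65]. Speed limits (rad/s): [2.57, 2.57, 3.01, 3.14, 3.14, 3.14].

## Interface

Orientations are given as a unit quaternion [w, x, y, z].
In Python, from bench import * gives the robot as it stands. Calls block until the motion is done:
- move_to(position, orientation): joint-space move of the TCP to a pose.
- move_l(position, speed=0.15, orientation=None): straight line of the TCP; orientation=None keeps the orientation; speed is the mean speed in m/s.
- movej(angles): joint-space move.
- gripper_open() and close(): open the fingers fully, or close them until they stop; the grip force is fixed at half the most.
- hold(seconds).
- inverse_kinematics(position, orientation): joint angles nearest the present ones, or None.
- state(): the state.
- get_image(name): name is "scene" or "side" or "wrist"; returns a dict with "frame" (480x640x3 uint8, blue, green, red), "depth" (480x640 float32, m along the optical axis (not along the pixel's ray), 0 where there is no reading), "camera_matrix" (3x3 intrinsics, pixels), "view" (4x4, takes a point from world to camera coordinates). Camera axes: x right, y up, looking along -z (the intrinsics and any distortion apply to the point x, -y, -z); pixel columns grow to the right and rows downward; lengths in m; the calibration is good to about 2 mm. A picture is of the moment at which its call begins.
A pose or a line that the arm cannot do raises IKError and nothing moves.
- job_done(): hands the job in, once; it reports no verdict.
The state is a dict: "time": time; "joint_pos": joint angles; "dq": joint speeds; "joint_torque": joint torques, N m; "ee_pos": TCP position; "ee_rot": TCP orientation; "ft_force": force on the tool from outside, world axes, zero at the start; "moment": the same for the moment, N m; "finger_gap": finger opening in m.
Only numpy, scipy, OpenCV 4.12 (cv2) and the standard library are available. Lean on these libraries where they do the work, as an engineer would, in place of code of your own. Each camera call takes 0.05 s, during which the arm holds its last target.

## Working session

There is one attempt and no reset: what is moved stays moved. The work goes in short steps, each a Python script; the robot and the scene stay as the last script left them, time stands still between calls to the robot, and variables do not carry over. Pictures are saved under pics/ and viewed, and the job is handed in when it is done.

```bash
ls; mkdir -p pics; python3 - <<'E'
from bench import *
import cv2
for n in("scene","side","wrist"):
    d=get_image(n);cv2.imwrite(f"pics/{n}0.png",d["frame"])
s=state();print(s)
E
```

```text
pics
{'time': 0.15, 'joint_pos': array([ 1.24027534e+00,  9.16965352e-02,  1.23158309e+00, -2.77676564e-06,
        1.81981312e+00, -5.66925181e-02]), 'dq': array([-3.88178561e-05, -1.08116440e-03, -2.85804434e-03, -6.74689421e-04,
        1.11865165e-03, -1.61027587e-04]), 'joint_torque': array([ 2.16446759e-03, -4.47043383e+01, -4.06908739e+01,  6.99237711e-02,
        2.74802372e-02, -1.33136095e-04]), 'ee_pos': array([0.16218152, 0.57744702, 0.22977504]), 'ee_rot': array([-1.42988358e-04,  1.36487179e-01,  9.90641553e-01, -7.36294395e-04]), 'ft_force': array([ 0.24671112,  0.05342604, -0.65967443]), 'moment': array([ 0.01718194,  0.00560092, -0.01356979]), 'finger_gap': 0.08789029696686534}
```

View pics/scene0.png

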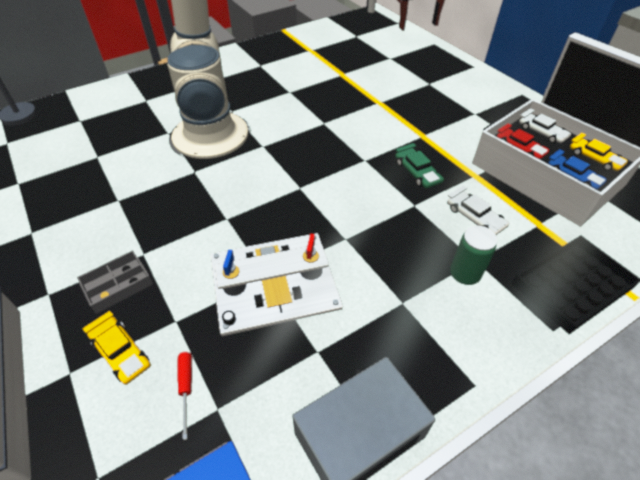

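View pics/side0.png

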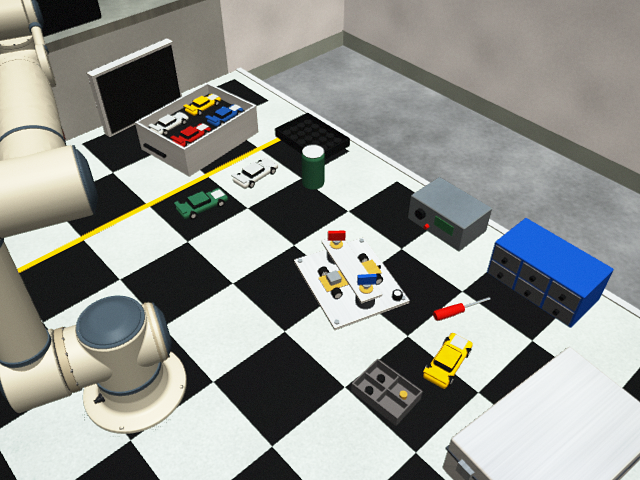

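View pics/wrist0.png

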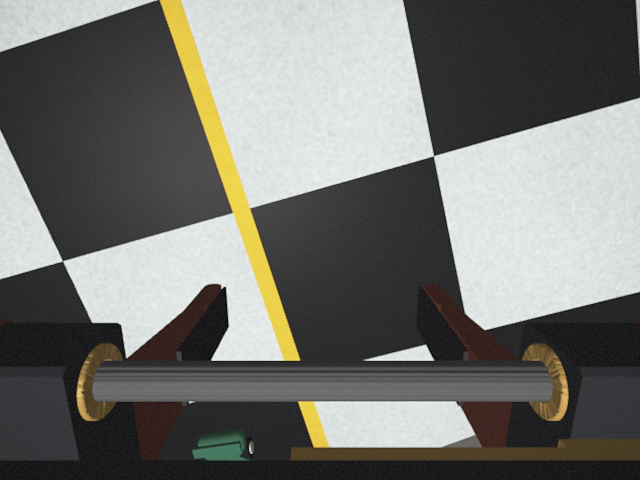

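The scene picture shows the jig with the red wing near (310,246) and the blue wing near (229,262). In the side picture they are at (337,236) and (367,280). Next I'll get their 3D positions from depth and colour.

```bash
cat > h.py <<'E'
from bench import *
import numpy as np, cv2
from scipy.spatial.transform import Rotation as R
def cloud(d):
    K=d["camera_matrix"];z=d["depth"];v,u=np.mgrid[0:480,0:640]
    x=(u-K[0,2])/K[0,0]*z;y=(v-K[1,2])/K[1,1]*z
    P=np.stack([x,-y,-z,np.ones_like(z)],-1)
    return (P@np.linalg.inv(d["view"]).T)[...,:3]
def masks(d):
    h=cv2.cvtColor(d["frame"],cv2.COLOR_BGR2HSV);H,S,V=h[...,0],h[...,1],h[...,2]
    g=(S>150)&(V>60)&(d["depth"]>0)
    return {"red":g&((H<6)|(H>174)),"blue":g&(H>100)&(H<130)}
def qdown(yaw):  # tool z down, tool y axis (jaw direction) at world angle yaw
    y=np.array([np.cos(yaw),np.sin(yaw),0]);z=np.array([0,0,-1.]);x=np.cross(y,z)
    q=R.from_matrix(np.stack([x,y,z],1)).as_quat();return q[[3,0,1,2]]
E
python3 - <<'E'
from h import *
box={"scene":{"red":(298,228,322,262),"blue":(215,245,240,282)},"side":{"red":(322,226,352,246),"blue":(352,268,382,290)}}
for n in box:
    d=get_image(n);C=cloud(d);m=masks(d)
    for c,(a,b,e,f) in box[n].items():
        P=C[b:f,a:e][m[c][b:f,a:e]]
        top=P[P[:,2]>np.percentile(P[:,2],95)-.006]
        w,V=np.linalg.eigh(np.cov(top[:,:2].T))
        print(n,c,len(P),P.min(0).round(4),P.max(0).round(4),"med",np.median(P,0).round(4),"top",top.mean(0).round(4),"dir",np.degrees(np.arctan2(V[1,1],V[0,1])).round(1),np.sqrt(w).round(4))
    # bar top plane
    q=(C[...,2]>.054)&(C[...,2]<.066)&(C[...,0]>.3)&(C[...,0]<.7)&(abs(C[...,1])<.35)&(d["frame"].min(-1)>150)
    P=C[q][:,:2].astype(np.float32);
    print(n,len(P),cv2.minAreaRect(P),np.median(P,0))
    np.save(f"/tmp/{n}.npy",C)
    a=(200,200,360,350) if n=="scene" else (280,210,430,340)
    cv2.imwrite(f"pics/{n}_crop.png",cv2.resize(d["frame"][a[1]:a[3],a[0]:a[2]],None,fx=4.5,fy=4,interpolation=2))
E
```

```text
scene red 104 [ 0.4733 -0.0311  0.0007] [0.5913 0.0472 0.1074] med [ 0.5789 -0.019   0.1042] top [ 0.575  -0.0162  0.1045] dir 140.3 [0.0025 0.0131]
scene blue 127 [ 0.5079 -0.1815  0.0842] [ 0.5428 -0.1547  0.1074] med [ 0.5314 -0.1696  0.1033] top [ 0.5269 -0.1679  0.1043] dir 142.9 [0.0024 0.0119]
scene 2154 ((0.5480647087097168, -0.09052903205156326), (0.21991202235221863, 0.05929757282137871), 72.50128936767578) [ 0.5493749  -0.09284209]
side red 154 [ 0.5513 -0.0345  0.0785] [ 0.587  -0.0034  0.111 ] med [ 0.5676 -0.019   0.0982] top [ 0.568  -0.0176  0.1053] dir 139.2 [0.0035 0.0116]
side blue 180 [ 0.5019 -0.1845  0.0382] [ 0.5889 -0.1402  0.1101] med [ 0.5213 -0.1705  0.0981] top [ 0.5218 -0.1703  0.1052] dir 143.9 [0.0033 0.0121]
side 1079 ((0.5387328863143921, -0.09014378488063812), (0.22379256784915924, 0.07308237999677658), 71.81775665283203) [ 0.5437648  -0.09345292]
```

View pics/scene_crop.png

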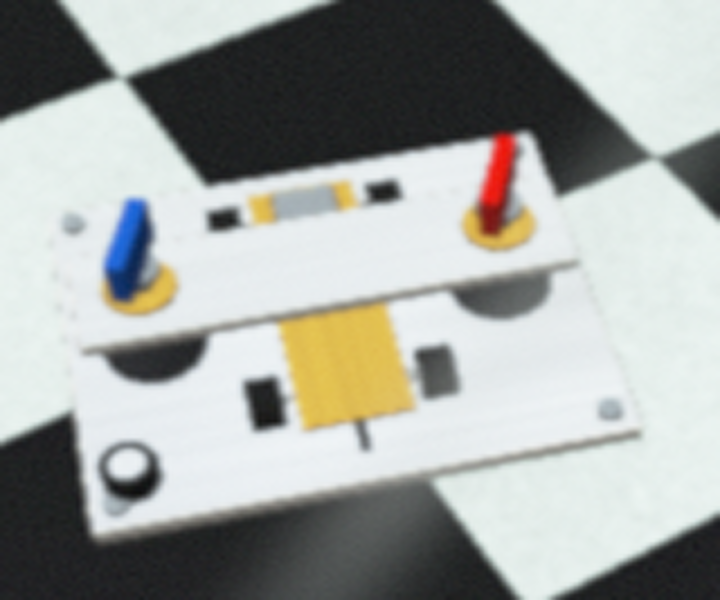

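View pics/side_crop.png

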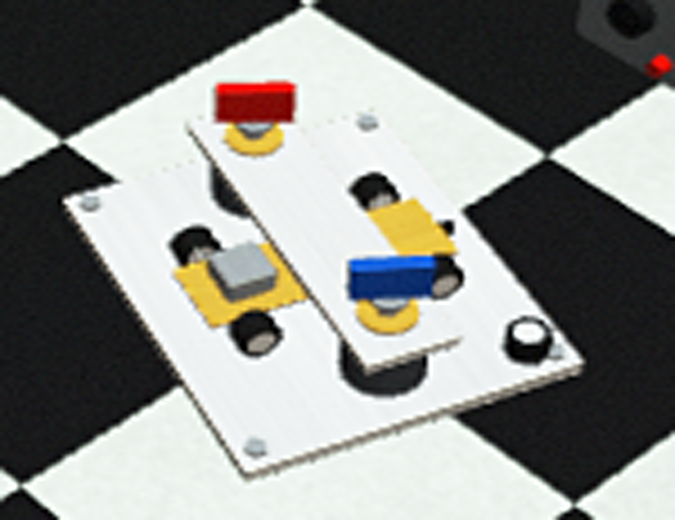

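Both screws check out: wing tops are at about z = 0.105, they are 159 mm apart, and the bar runs at about 72.3°. Red is at about 0.39 rad and blue about 0.34. Next I'll check the IK branches and hover over red.

```bash
cat >> h.py <<'E'
POS={"red":np.array([.5715,-.0169]),"blue":np.array([.5243,-.1691])}
BAR=np.radians(72.3)   # direction of bar (jig y)
def yaw_of(th,k=0): return BAR-th+k*np.pi   # jaw (tool y) direction for joint angle th: wing at BAR-90deg-th, jaws +90
E
python3 - <<'E'
from h import *
for c in POS:
  for k in(0,1):
    print(c,k,[ (lambda j: None if j is None else j.round(2))(inverse_kinematics([*POS[c],.09],qdown(yaw_of(t,k)))) for t in(0,.4,1,1.8)])
t0=state()["time"]
move_to([*POS["red"],.19],qdown(yaw_of(.38,0)))
s=state();print(s["time"]-t0,s["joint_pos"].round(3),s["ee_pos"],s["ft_force"],s["moment"])
d=get_image("wrist");cv2.imwrite("pics/w1.png",d["frame"])
d=get_image("side");cv2.imwrite("pics/s1.png",d["frame"])
E
```

```text
red 0 [array([-0.09,  0.03,  1.54, -0.  ,  1.57, -1.35]), array([-0.09,  0.03,  1.54, -0.  ,  1.57, -0.95]), array([-0.09,  0.03,  1.54, -0.  ,  1.57, -0.35]), array([-0.09,  0.03,  1.54, -0.  ,  1.57,  0.45])]
red 1 [array([-0.09,  0.03,  1.54, -0.  ,  1.57,  1.79]), array([-0.09,  0.03,  1.54, -0.  ,  1.57,  2.19]), None, None]
blue 0 [array([-0.37, -0.02,  1.6 , -0.  ,  1.57, -1.64]), array([-0.37, -0.02,  1.6 , -0.  ,  1.57, -1.24]), array([-0.37, -0.02,  1.6 , -0.  ,  1.57, -0.64]), array([-0.37, -0.02,  1.6 , -0.  ,  1.57,  0.16])]
blue 1 [array([-0.37, -0.02,  1.6 , -0.  ,  1.57,  1.51]), array([-0.37, -0.02,  1.6 , -0.  ,  1.57,  1.91]), array([-0.37, -0.02,  1.6 , -0.  ,  1.57,  2.51]), None]
2.5583 [-0.088  0.01   1.386  0.     1.745 -0.971] [ 0.57156468 -0.01607086  0.19007975] [-0.08695233  0.58004621 -0.10139988] [ 0.00862506 -0.06859699 -0.02541262]
```

View pics/w1.png

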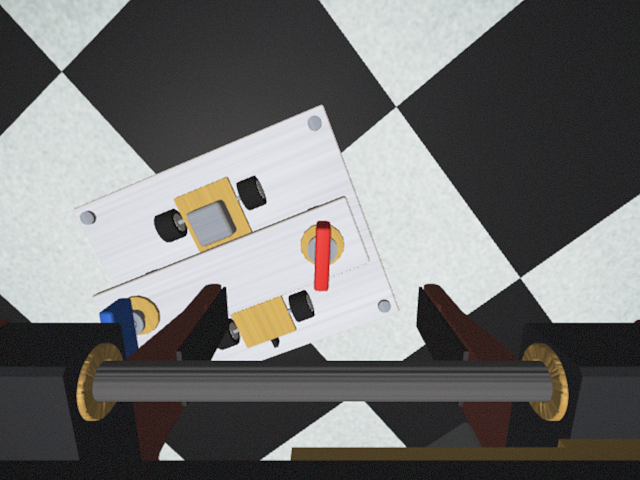

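The wrist view shows the red wing at (322,250), upright in the image and midway between the jaws, so the yaw guess fits. I'll refine both screws from this view.

```bash
python3 - <<'E'
from h import *
d=get_image("wrist");C=cloud(d);m=masks(d)
for c in POS:
    P=C[m[c]];P=P[(P[:,2]>.09)&(P[:,2]<.12)&(np.linalg.norm(P[:,:2]-POS[c],axis=1)<.04)]
    z=np.percentile(P[:,2],90)
    top=P[P[:,2]>z-.004]
    r=cv2.minAreaRect(top[:,:2].astype(np.float32)*1000)
    w,V=np.linalg.eigh(np.cov(top[:,:2].T));print(c,len(top),z,top.mean(0).round(4),r,np.degrees(np.arctan2(V[1,1],V[0,1])))
q=(C[...,2]>.055)&(C[...,2]<.065)&(d["frame"].min(-1)>120)
q[300:]=False
print(cv2.minAreaRect((C[q][:,:2]*1000).astype(np.float32)))
s=state();print(s["ee_pos"],s["ft_force"].round(2),s["moment"].round(3))
E
```

```text
red 851 0.10620365001737113 [ 0.5692 -0.0153  0.1053] ((569.8370971679688, -15.728900909423828), (9.267058372497559, 42.23500442504883), 48.52214813232422) 138.47756244230214
blue 196 0.10547657045621683 [ 0.5081 -0.1558  0.1047] ((508.1297912597656, -156.68763732910156), (10.916328430175781, 8.418585777282715), 49.664573669433594) -146.8187579225701
((546.2628173828125, -91.87737274169922), (219.2149658203125, 56.25552749633789), 72.00675964355469)
[ 0.57155281 -0.01620022  0.1900562 ] [ 0.89  0.7  -0.14] [-0.036 -0.049  0.073]
```

```bash
cat >> h.py <<'E'
POS={"red":np.array([.5707,-.0160]),"blue":np.array([.5224,-.1683])};BAR=np.radians(72.1)
def read(n=5,dt=.02):
    M=[];J=[]
    for _ in range(n):
        hold(dt);s=state();M.append(s["moment"][2]);J.append(s["joint_torque"][5])
    a=R.from_quat(np.roll(s["ee_rot"],-1)).as_matrix()[:,1]
    th=BAR-np.arctan2(a[1],a[0])
    return dict(t=round(s["time"],2),th=round(float(th),4),Mz=round(float(np.mean(M)),3),sd=round(float(np.std(M)),3),J6=round(float(np.mean(J)),4),F=s["ft_force"].round(1),gap=round(s["finger_gap"],4),z=round(s["ee_pos"][2],4))
Z0=.0915
def pose(c,th,th0): return [*POS[c],Z0-.002*(th-th0)],qdown(yaw_of(th))
E
python3 - <<'E'
from h import *
print(read())
th=.40
p,q=pose("red",th,th)
move_l(p,.1,q);print(read())
close();print(read(10));print(read(10))
movej(inverse_kinematics(*pose("red",th+.05,th)));print(read(10))
d=get_image("side");cv2.imwrite("pics/s2.png",d["frame"][180:330,260:460].repeat(4,0).repeat(4,1))
E
```

```text
{'t': 3.04, 'th': 0.3757, 'Mz': -0.017, 'sd': 0.028, 'J6': 0.0009, 'F': array([1.1, 0.3, 0. ]), 'gap': 0.0875, 'z': np.float64(0.19)}
{'t': 4.26, 'th': 0.4, 'Mz': 0.01, 'sd': 0.02, 'J6': 0.0001, 'F': array([-1.6, -0.3, -0. ]), 'gap': 0.0882, 'z': np.float64(0.0926)}
{'t': 5.6, 'th': 0.3998, 'Mz': -0.013, 'sd': 0.027, 'J6': -0.0272, 'F': array([1.6, 1.9, 0.1]), 'gap': 0.0094, 'z': np.float64(0.0916)}
{'t': 5.77, 'th': 0.3998, 'Mz': 0.004, 'sd': 0.027, 'J6': -0.0263, 'F': array([ 1.5,  2.7, -0.1]), 'gap': 0.0098, 'z': np.float64(0.0916)}
{'t': 6.18, 'th': 0.4489, 'Mz': -0.023, 'sd': 0.027, 'J6': 0.0064, 'F': array([ 2.8,  4.7, -1.3]), 'gap': 0.0096, 'z': np.float64(0.0915)}
```

View pics/s2.png

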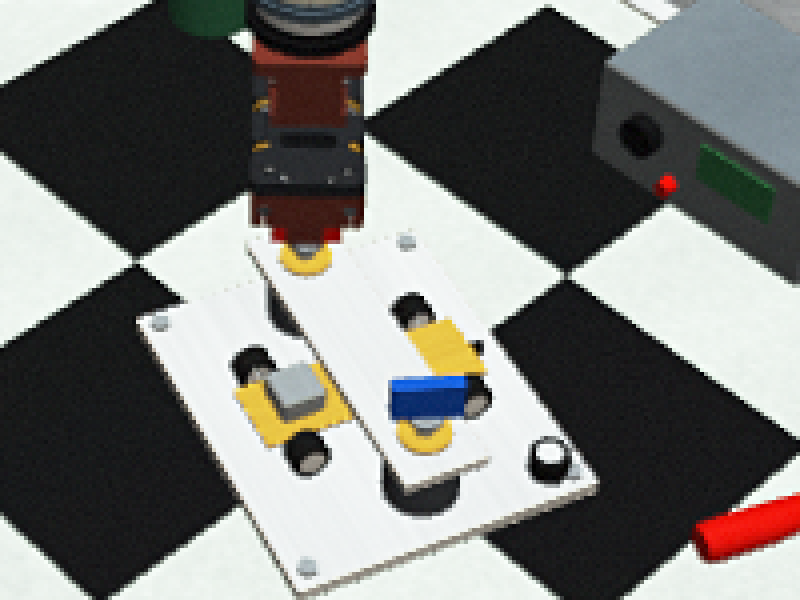

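The red wing is held (gap 9.6 mm) and centred, so I'll turn it clockwise in small steps and watch the torque.

```bash
cat >> h.py <<'E'
def turn(c,a,b,step,th0,lim=.11,n=5):
    th=a
    while th<b-1e-6:
        th=min(th+step,b)
        movej(inverse_kinematics(*pose(c,th,th0)))
        r=read(n);print("cmd",round(th,3),r,flush=True)
        if r["J6"]>lim or r["Mz"]<-lim-.03 or r["Mz"]>lim+.03 or abs(r["J6"])>.2: print("STOP");break
    return th
E
python3 - <<'E'
from h import *
turn("red",.45,.65,.1,.4)
E
```

```text
cmd 0.55 {'t': 6.57, 'th': 0.5493, 'Mz': -0.023, 'sd': 0.015, 'J6': 0.044, 'F': array([3.1, 3.6, 0.2]), 'gap': 0.0094, 'z': np.float64(0.0913)}
cmd 0.65 {'t': 6.9, 'th': 0.6493, 'Mz': -0.024, 'sd': 0.011, 'J6': 0.0448, 'F': array([ 5.1,  4.1, -2.1]), 'gap': 0.0097, 'z': np.float64(0.0911)}
```

```bash
python3 - <<'E'
from h import *
turn("red",.65,1.09,.04,.4,lim=.085)
E
```

```text
cmd 0.69 {'t': 7.23, 'th': 0.6892, 'Mz': -0.027, 'sd': 0.028, 'J6': 0.0045, 'F': array([ 4.9,  4.4, -1.3]), 'gap': 0.01, 'z': np.float64(0.091)}
cmd 0.73 {'t': 7.57, 'th': 0.7292, 'Mz': 0.034, 'sd': 0.037, 'J6': 0.0526, 'F': array([ 3.6,  4.1, -1.5]), 'gap': 0.01, 'z': np.float64(0.091)}
cmd 0.77 {'t': 7.9, 'th': 0.769, 'Mz': 0.083, 'sd': 0.03, 'J6': 0.1163, 'F': array([4.2, 4.7, 0.1]), 'gap': 0.0099, 'z': np.float64(0.0909)}
STOP
```

Torque climbs from about 0.045 at 0.69–0.73 to 0.116 N·m at 0.77, and the wrist moment agrees, so red binds there. I'll stop here and back it out gently to its stop.

```bash
cat >> h.py <<'E'
def back(c,a,b,step,th0,lim=.12,n=4):
    th=a
    while th>b+1e-6:
        th=max(th-step,b)
        movej(inverse_kinematics(*pose(c,th,th0)))
        r=read(n);print("cmd",round(th,3),r,flush=True)
        if r["J6"]<-lim or abs(r["Mz"])>.15: print("STOP");break
    return th
E
python3 - <<'E'
from h import *
t=back("red",.77,.07,.175,.4)
back("red",t,-.12,.025,.4)
E
```

```text
cmd 0.595 {'t': 8.26, 'th': 0.5941, 'Mz': 0.022, 'sd': 0.008, 'J6': -0.0476, 'F': array([ 3.5,  3.8, -0. ]), 'gap': 0.0097, 'z': np.float64(0.0912)}
cmd 0.42 {'t': 8.62, 'th': 0.4235, 'Mz': 0.044, 'sd': 0.032, 'J6': -0.0748, 'F': array([ 3.5,  4.3, -0.6]), 'gap': 0.0095, 'z': np.float64(0.0915)}
cmd 0.245 {'t': 8.97, 'th': 0.2503, 'Mz': 0.041, 'sd': 0.001, 'J6': -0.0943, 'F': array([ 3.3,  3.6, -0.3]), 'gap': 0.0099, 'z': np.float64(0.0919)}
cmd 0.07 {'t': 9.33, 'th': 0.0755, 'Mz': 0.003, 'sd': 0.018, 'J6': -0.095, 'F': array([2.1, 3.2, 0.1]), 'gap': 0.0099, 'z': np.float64(0.0922)}
cmd 0.045 {'t': 9.65, 'th': 0.0472, 'Mz': 0.024, 'sd': 0.021, 'J6': 0.0173, 'F': array([2.1, 2.4, 0.9]), 'gap': 0.0098, 'z': np.float64(0.0922)}
cmd 0.02 {'t': 9.97, 'th': 0.0212, 'Mz': 0.026, 'sd': 0.034, 'J6': 0.0067, 'F': array([ 2.9,  2.2, -0.5]), 'gap': 0.0098, 'z': np.float64(0.0923)}
cmd -0.005 {'t': 10.28, 'th': -0.004, 'Mz': -0.028, 'sd': 0.023, 'J6': -0.0407, 'F': array([2.6, 2. , 0.7]), 'gap': 0.0097, 'z': np.float64(0.0923)}
cmd -0.03 {'t': 10.6, 'th': -0.0287, 'Mz': -0.369, 'sd': 0.022, 'J6': -0.3907, 'F': array([1.1, 2. , 1.1]), 'gap': 0.0102, 'z': np.float64(0.0924)}
STOP
```

The stop is felt at about -0.005, so my angle zero agrees with the screw's. I'll unload to that angle, release, lift and go to blue.

```bash
python3 - <<'E'
from h import *
movej(inverse_kinematics(*pose("red",-.004,.4)));print(read(4))
gripper_open()
s=state();move_l([*POS["red"],.17],.15);print(read(1))
d=get_image("wrist");cv2.imwrite("pics/w3.png",d["frame"])
move_to([*POS["blue"],.17],qdown(yaw_of(.34)))
hold(.1);d=get_image("wrist");cv2.imwrite("pics/w4.png",d["frame"])
C=cloud(d);m=masks(d);P=C[m["blue"]];P=P[(P[:,2]>.1)&(P[:,2]<.11)]
print(cv2.minAreaRect((P[:,:2]*1000).astype(np.float32)),P.mean(0));print(read(3))
E
```

```text
{'t': 10.92, 'th': -0.0045, 'Mz': -0.008, 'sd': 0.014, 'J6': -0.005, 'F': array([1.9, 0.4, 0.9]), 'gap': 0.0096, 'z': np.float64(0.0923)}
{'t': 12.86, 'th': -0.004, 'Mz': -0.03, 'sd': 0.0, 'J6': 0.0, 'F': array([-0. ,  0.6,  0. ]), 'gap': 0.0876, 'z': np.float64(0.1688)}
((520.7687377929688, -168.06512451171875), (9.173408508300781, 42.39741134643555), 52.27116775512695) [ 0.52023432 -0.16765936  0.10534224]
{'t': 13.79, 'th': 0.3372, 'Mz': -0.001, 'sd': 0.018, 'J6': -0.0019, 'F': array([ 0.1, -0.5,  0.3]), 'gap': 0.088, 'z': np.float64(0.1699)}
```

View pics/w3.png

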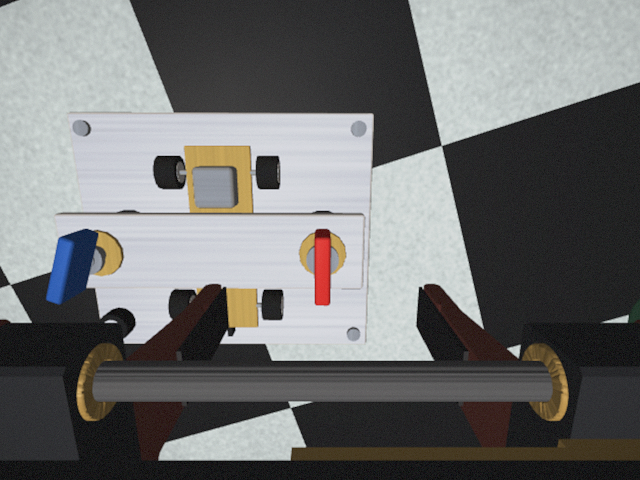

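View pics/w4.png

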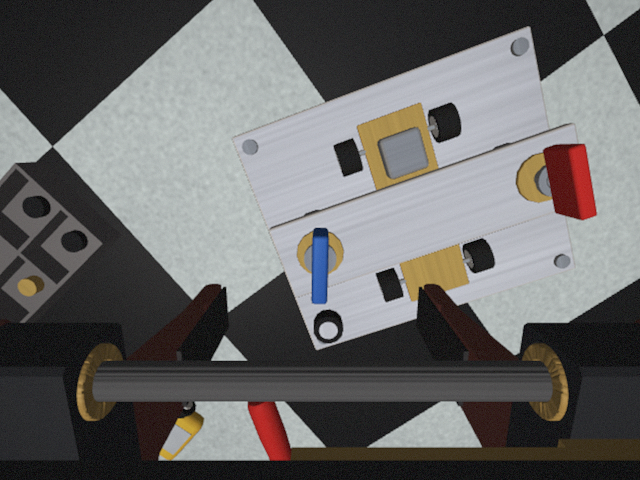

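In w3 the red wing at (322,267) is square across the horizontal bar. In w4 the blue wing at (320,265) is centred and aligned. Now grip blue and feel it.

```bash
echo 'POS["blue"]=np.array([.5219,-.1682])' >> h.py; python3 - <<'E'
from h import *
p,q=pose("blue",.345,.345)
move_l(p,.1,q);close();print(read(5))
t=turn("blue",.345,.645,.1,.345,lim=.1)
if t>.64: t=turn("blue",t,1.065,.04,.345,lim=.1)
E
```

```text
{'t': 15.98, 'th': 0.3449, 'Mz': -0.024, 'sd': 0.022, 'J6': -0.0258, 'F': array([ 0.2,  1.2, -0.7]), 'gap': 0.01, 'z': np.float64(0.0915)}
cmd 0.445 {'t': 16.32, 'th': 0.4422, 'Mz': -0.015, 'sd': 0.008, 'J6': 0.0899, 'F': array([0.9, 1.8, 0.2]), 'gap': 0.0098, 'z': np.float64(0.0913)}
cmd 0.545 {'t': 16.65, 'th': 0.5414, 'Mz': -0.041, 'sd': 0.039, 'J6': 0.0781, 'F': array([ 2.6,  2.4, -0.5]), 'gap': 0.01, 'z': np.float64(0.0911)}
cmd 0.645 {'t': 16.98, 'th': 0.6411, 'Mz': -0.035, 'sd': 0.017, 'J6': 0.0768, 'F': array([ 3.7,  3.8, -0.9]), 'gap': 0.01, 'z': np.float64(0.091)}
cmd 0.685 {'t': 17.32, 'th': 0.6822, 'Mz': -0.028, 'sd': 0.017, 'J6': 0.0024, 'F': array([ 3.8,  2.7, -1. ]), 'gap': 0.0096, 'z': np.float64(0.0909)}
cmd 0.725 {'t': 17.65, 'th': 0.7221, 'Mz': -0.013, 'sd': 0.015, 'J6': 0.0028, 'F': array([ 3.9,  4. , -0.2]), 'gap': 0.0097, 'z': np.float64(0.0908)}
cmd 0.765 {'t': 17.98, 'th': 0.7621, 'Mz': -0.006, 'sd': 0.022, 'J6': 0.003, 'F': array([ 4.6,  3.6, -1. ]), 'gap': 0.0094, 'z': np.float64(0.0907)}
cmd 0.805 {'t': 18.32, 'th': 0.8021, 'Mz': -0.032, 'sd': 0.02, 'J6': 0
[... 425 characters left out ...]
11, 'sd': 0.018, 'J6': 0.0039, 'F': array([ 4.8,  3.7, -1.2]), 'gap': 0.0094, 'z': np.float64(0.0904)}
cmd 0.965 {'t': 19.65, 'th': 0.962, 'Mz': -0.019, 'sd': 0.014, 'J6': 0.0041, 'F': array([ 4.7,  3.8, -1. ]), 'gap': 0.0097, 'z': np.float64(0.0903)}
cmd 1.005 {'t': 19.98, 'th': 1.0019, 'Mz': -0.016, 'sd': 0.037, 'J6': 0.0044, 'F': array([ 5.3,  4.9, -1.5]), 'gap': 0.0096, 'z': np.float64(0.0902)}
cmd 1.045 {'t': 20.32, 'th': 1.0419, 'Mz': -0.007, 'sd': 0.025, 'J6': 0.0046, 'F': array([ 5.2,  4. , -2.1]), 'gap': 0.01, 'z': np.float64(0.0902)}
cmd 1.065 {'t': 20.65, 'th': 1.0619, 'Mz': -0.025, 'sd': 0.035, 'J6': -0.0097, 'F': array([ 5.3,  3.6, -2.3]), 'gap': 0.0097, 'z': np.float64(0.0902)}
```

Blue runs free past 1.0, so it is the good one and red is confirmed crossed. Next I'll drive blue to its seat.

```bash
python3 - <<'E'
from h import *
turn("blue",1.065,1.78,.04,.345,lim=.1)
E
```

```text
cmd 1.105 {'t': 20.98, 'th': 1.1019, 'Mz': -0.008, 'sd': 0.021, 'J6': 0.0049, 'F': array([ 5.7,  3.9, -1.5]), 'gap': 0.0099, 'z': np.float64(0.09)}
cmd 1.145 {'t': 21.32, 'th': 1.1419, 'Mz': -0.007, 'sd': 0.013, 'J6': 0.0051, 'F': array([ 5. ,  4. , -0.8]), 'gap': 0.0096, 'z': np.float64(0.09)}
cmd 1.185 {'t': 21.65, 'th': 1.1819, 'Mz': -0.027, 'sd': 0.025, 'J6': 0.0052, 'F': array([ 5.4,  5. , -2.4]), 'gap': 0.0098, 'z': np.float64(0.0899)}
cmd 1.225 {'t': 21.98, 'th': 1.2219, 'Mz': -0.038, 'sd': 0.043, 'J6': 0.0054, 'F': array([ 5.9,  3.9, -1.6]), 'gap': 0.0098, 'z': np.float64(0.0898)}
cmd 1.265 {'t': 22.32, 'th': 1.2619, 'Mz': -0.023, 'sd': 0.054, 'J6': 0.0056, 'F': array([ 5.3,  3.5, -1.4]), 'gap': 0.0096, 'z': np.float64(0.0898)}
cmd 1.305 {'t': 22.65, 'th': 1.3019, 'Mz': 0.009, 'sd': 0.023, 'J6': 0.0057, 'F': array([ 6.4,  4.6, -1.3]), 'gap': 0.01, 'z': np.float64(0.0897)}
cmd 1.345 {'t': 22.98, 'th': 1.3419, 'Mz': -0.012, 'sd': 0.014, 'J6': 0.0059, 'F': array([ 6.9,  4.2, -1.5]), 'gap': 0.0099, 'z': np.float64(0.0896)}
cmd 1.385 {'t': 23.32, 'th': 1.3818, 'Mz': -0.039, 'sd': 0.014, 'J6': 0.006, 'F': array([ 6.6,  4.4, -2.6]), 'gap': 0.0099, 'z': np.float64(0.0895)}
cmd 1.425 {'t': 23.65, 'th': 1.4219, 'Mz': -0.027, 'sd': 0.028, 'J6': 0.0062, 'F': array([ 6.4,  3.2, -1.8]), 'gap': 0.0098, 'z': np.float64(0.0895)}
cmd 1.465 {'t': 23.98, 'th': 1.4618, 'Mz': -0.038, 'sd': 0.043, 'J6': 0.0063, 'F': array([ 7.3,  3.4, -2. ]), 'gap': 0.0099, 'z': np.float64(0.0894)}
cmd 1.505 {'t': 24.32, 'th': 1.5017, 'Mz': 0.022, 'sd': 0.044, 'J6': 0.048, 'F': array([ 6.9,  3.7, -1.9]), 'gap': 0.01, 'z': np.float64(0.0893)}
cmd 1.545 {'t': 24.65, 'th': 1.5417, 'Mz': 0.061, 'sd': 0.034, 'J6': 0.111, 'F': array([ 6.1,  4.6, -1.7]), 'gap': 0.0099, 'z': np.float64(0.0893)}
STOP
```

```bash
python3 - <<'E'
from h import *
turn("blue",1.545,1.58,.035,.345,lim=.25,n=10);print(read(15))
E
```

```text
cmd 1.58 {'t': 25.07, 'th': 1.5765, 'Mz': 0.135, 'sd': 0.023, 'J6': 0.1553, 'F': array([ 6.3,  3.6, -1.9]), 'gap': 0.0103, 'z': np.float64(0.0893)}
{'t': 25.32, 'th': 1.5765, 'Mz': 0.145, 'sd': 0.041, 'J6': 0.1432, 'F': array([ 6.4,  4. , -2.9]), 'gap': 0.0098, 'z': np.float64(0.0893)}
```

Blue is seated at about 0.15–0.19 N·m, which is snug and inside the band. Release, lift clear and check.

```bash
python3 - <<'E'
from h import *
gripper_open();move_l([*POS["blue"],.17],.15);hold(.1)
d=get_image("wrist");cv2.imwrite("pics/w5.png",d["frame"]);C=cloud(d);m=masks(d)
for c in POS:
    P=C[m[c]];P=P[(P[:,2]>.097)&(P[:,2]<.112)&(np.linalg.norm(P[:,:2]-POS[c],axis=1)<.04)]
    if len(P)>50:print(c,cv2.minAreaRect((P[:,:2]*1000).astype(np.float32)),P.mean(0))
move_to([.45,-.1,.33],qdown(yaw_of(.8)));hold(.2)
for n in("scene","side","wrist"):
    d=get_image(n);cv2.imwrite(f"pics/{n}9.png",d["frame"])
C=cloud(d);m=masks(d)
for c in POS:
    P=C[m[c]];P=P[(P[:,2]>.097)&(P[:,2]<.112)&(np.linalg.norm(P[:,:2]-POS[c],axis=1)<.04)]
    if len(P)>50:print(c,cv2.minAreaRect((P[:,:2]*1000).astype(np.float32)),P.mean(0))
print(read(2))
E
```

```text
blue ((521.5571899414062, -167.94720458984375), (42.90704345703125, 9.193531036376953), 76.0331802368164) [ 0.52187876 -0.16688272  0.10293674]
red ((570.1185913085938, -16.6610107421875), (9.549725532531738, 42.70925521850586), 72.2908706665039) [ 0.56858848 -0.01670224  0.10540595]
blue ((521.0975952148438, -168.34669494628906), (43.89103317260742, 9.123135566711426), 76.61685943603516) [ 0.52065383 -0.16788164  0.10261608]
{'t': 28.57, 'th': 0.8006, 'Mz': 0.004, 'sd': 0.025, 'J6': 0.0058, 'F': array([-0.4,  1.2,  0. ]), 'gap': 0.0881, 'z': np.float64(0.3291)}
```

View pics/w5.png

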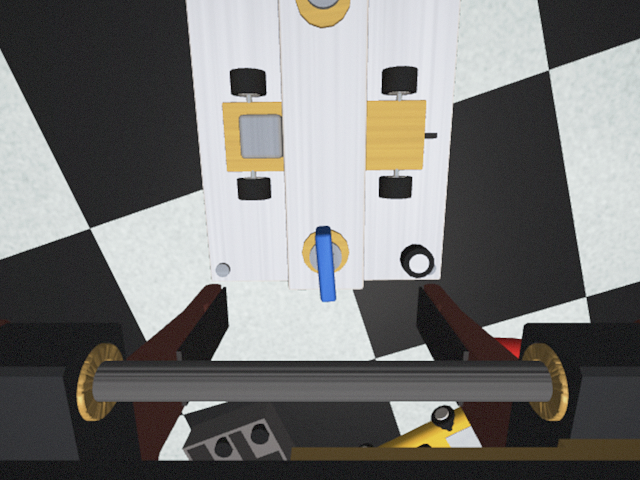

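View pics/wrist9.png

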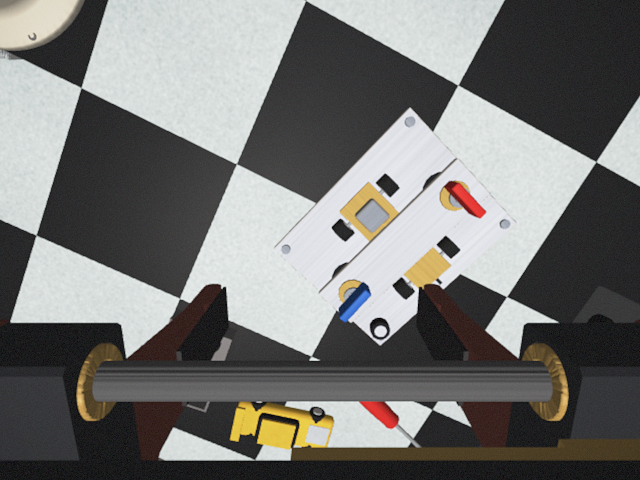

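View pics/side9.png

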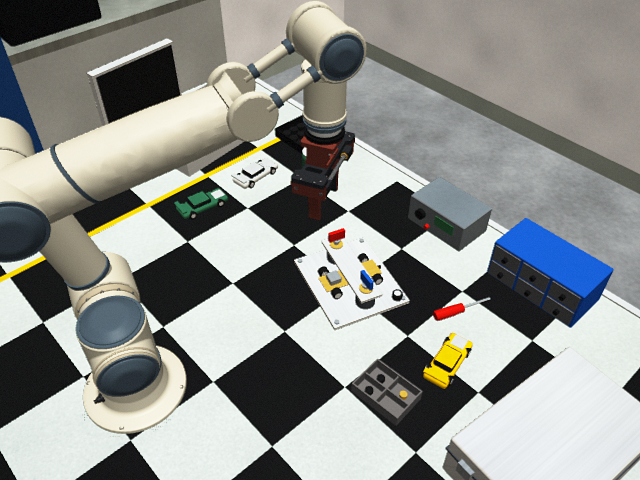

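The wrist pictures show blue at (325,265) nearly along the bar, at 1.49–1.50 rad, and red at (465,199) square across it, at about 0. In the side view the bystanders stand where they were. Handing in.

```bash
python3 -c "
from bench import *
job_done();print(state()['time'])"
```

```text
the job is handed in; nothing more can be done
the job is handed in; nothing more can be done
```

The job is handed in, at about 29 s of the 64 s allowed: red was the crossed screw, and blue was good and is now seated.

- **Red (crossed):** it began to bind at about 0.73–0.77 rad. I stopped with roughly 0.12 N·m on it, then backed it out to its stop. The last picture shows it at about 0 rad, with its wing square across the bar to within 1°. Touching the back-out stop briefly read 0.37–0.39 N·m, more than I intended but under the 0.44 damage limit, and I unloaded it before letting go.
- **Blue (good):** it ran freely past 1.0 rad and met its seat at about 1.50 rad. I tightened it to about 0.14–0.15 N·m on the sensors, or about 0.19 N·m judged by the angle turned past the seat; both are within the snug range. After release it sits at about 1.49–1.50 rad, with its wing about 4° off the line of the bar.
- **Everything else:** the cars, screwdriver, can, parts box and spare wheel look unmoved in the side and wrist pictures. The gripper is open and clear of everything.

No checks failed. The wrist moment was noisy (about 0.03 N·m) and the joint-6 torque lagged after larger steps, so I relied on the two agreeing.

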